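# Press the pivot bushing home in a cheese turntable's base

## Robot

A 6-joint arm with a two-finger parallel gripper is mounted at the origin on the work surface. World frame = base frame: x ahead of the robot, y to its left, z up, the work surface at z = 0. Lengths are in m, angles in degrees, forces in N, time in s.
With the tool pointing down it reaches from about 0.35 to 0.925 m from the base axis. Payload 6.4 kg.
Tool frame: the origin (TCP) lies midway between the tips of the shut fingers; the grasp point (between the pads) lies 19 mm behind it (env.pinch_z is the distance from the TCP to the grasp point, in m); z points along the fingers, y is the line along which they close (so a half turn about z gives the same grasp; the last joint's range is limited). The gripper opens to 94 mm and grips with 3 to 60 N. Pads are 16 mm wide; open, the fingers measure 119 mm over their backs; the gripper's body (75 mm by 177 mm) begins 78 mm behind the grasp point.
Start: joints at [66.801, 14.043, 89.255, -0, 76.702, -9.975], TCP at [0.149, 0.633, 0.205] pointing down, gripper open.
Joint ranges: [-179.41, 179.41], [-58.25, 129.5], [7.25, 145.43], [-54.29, 234.29], [11.92, 165.04], [-157.13, 157.13]. Speed limits (degrees/s): [147.25, 147.25, 180, 180, 180, 180].

## Interface

Orientations are given as a 3x3 rotation matrix whose columns are the frame's x, y, z axes.
In Python, from workcell import env gives the robot as it stands. The module is installed in compiled form; this text tells all that it offers.
- The arm moves only by the tool servo_tool, never from a script. Its argument "steps" is a list of rows, each a list of 3 entries, a list of its own where there are three numbers: the shift along the tool's x, y, z in cm, then the turn, a rotation vector about the tool's x, y, z in rad, then the opening, from -1 (shut) to 1 (fully open). In form: [[[x, y, z], [wx, wy, wz], fingers], ...]. A call has 1 to 12 rows; each row shifts and turns the commanded pose from where the row before left it, along the tool's axes as they then stand; what a row does not reach is not made up. A row lasts 1/12 s, in which the tool goes at most 41.7 mm and 7.16 degrees, less where a joint would pass 70% of its speed; a pose out of reach is approached as far as the arm can. A call with a gripper value outside its range is refused whole. The fingers move at their own pace and stop on an object; the grip force is fixed at half the most. Time passes only in rows, so rows that do not move let the fingers close. It gives the time, the measured TCP pose, the force, the opening and the grip force at its end, in the units of the state.
- env.get_state(): the state, without advancing time (a new reading comes with each control period).
- env.get_image(name): name is "side" or "top" or "wrist"; returns a dict with "frame" (384x512x3 uint8, red, green, blue), "vertical_fov" (degrees; the focal length in pixels is half the picture's height over the tangent of half this angle, whatever the lens; pixels are square), "cx", "cy" (the principal point, pixels), "world_from_camera" (4x4, takes a point from camera to world coordinates). Camera axes: x right, y up, looking along -z (the intrinsics and any distortion apply to the point x, -y, -z); pixel columns grow to the right and rows downward; lengths in m; the calibration is good to about 2 mm. A picture is of the moment at which its call begins. There is no depth.
- env.sign_off(): hands the job in; it is judged then, once.
The state is a dict: "t": time; "joints": joint angles; "dq": joint speeds; "effort": joint torques, N m; "tcp_pos": TCP position; "tool_rot": TCP orientation; "contact_force": force on the tool from outside, world axes, zero at the start; "torque": the same for the moment, N m; "grip_width": finger opening in m; "grasp_force": force on a finger pad.
Only numpy, scipy, OpenCV 4.12 (cv2) and the standard library are available. Lean on these libraries where they do the work, as an engineer would, in place of code of your own. Each camera call takes 0.05 s, during which the arm holds its last target. There are 200 camera calls.

## Task

The cheese stall's turntable is being re-bushed. First lift the yellow dust cap off the hub of the red base and stand it, knob up, on the floor of the wooden tray without dropping it; then press the bronze bushing, already started in the hub, straight down until its flange sits fully home, flush on the hub all round. Leave the cheese, jar, wrench and brass weight where they are, and do not pull the bushing out.

Things in the scene. Friction and masses are not known exactly. Their poses are not given: they have to be found in the camera images.
- base: fixed turntable base, round: red disc 200 mm across, 20 mm high, with three dark screw heads 5 mm high on it 72 mm from the axis; in its middle an aluminium hub, 88 mm across up to 45 mm above the table, then a spigot 60 mm across up to 60 mm. Origin: on the axis at the table's level, z up
- bore (a point): centre of the mouth of the hub's bore, in the top face of the spigot, 60 mm above the table; z up along the bore. The bore is about 31.5 mm across and 34 mm deep; four sprung strips in its wall grip the bushing's barrel
- bushing: bronze bushing, 120 g: flange 44 mm across, 5 mm thick, on a barrel 30 mm across, 28 mm long. Origin: on its axis in the underside (shoulder) of the flange; z up. At the start it stands upright in the bore, shoulder 9 to 13 mm above the spigot's top face, hidden under the cap; gripped by friction, it slides under a push of roughly 10 to 18 N and stays where left. Home: shoulder on that face
- bushing_top (a point): centre of the top of the bushing's flange, 5 mm above the shoulder: the place to press (pushed more than about 6 mm off its middle the bushing cocks and jams). A blind hole 8 mm across and 5 mm deep lies there. 65 mm above the table when the bushing is home
- cap: loose yellow plastic cap, 110 g, open below: 72 mm across, wall 3 mm, 42 mm high, on top a black round knob (24 mm across from 50 to 66 mm above the rim, top at 68 mm). Origin: centre of its lower rim; z up to the knob. At the start it stands over the spigot on the hub's shoulder, 45 mm above the table; lifted 42 mm straight up it clears all under it
- cap_knob (a point): centre of the cap's knob, where it is gripped: 58 mm above the cap's lower rim, on its axis
- tray: fixed, empty open wooden tray, 170 by 170 mm outside, 28 mm high, walls and floor 8 mm thick. Origin: centre of its underside at the table's level; x and y along its sides, z up
- tray_in (a point): centre of the tray's inner floor (8 mm above the table), same axes as the tray; the floor is 154 by 154 mm
- cheese: loose small cheese wheel with a pale rind, 122 mm across, 56 mm high, a bystander. Origin: centre of its underside
- jar: loose amber jar with a brass-coloured lid, 62 mm across, 85 mm high, a bystander. Origin: centre of its underside
- wrench: loose steel wrench lying flat along its own x, a bystander. Origin: under its middle
- weight: loose brass scale weight with a knob, 48 mm across, 60 mm high, a bystander. Origin: centre of its underside
There are look-alikes about, which are no part of the job. Of the things shaped like the tray, the wooden one is meant.

How it is judged:
By the outcome, as a careful person would: the job done as asked, in the order asked, and still so for the second after the job is handed in, with the robot touching nothing.
It also fails if it takes over 54 s, if anything falls off the work surface, if the arm or the gripper's body presses on something with over 40 N, if the wrist force passes 120 N, or if a joint passes its speed limit or range.

## Working session

There is one attempt and no reset: what is moved stays moved. The work goes in short steps, Python scripts to look and compute and a tool call to move; the robot and the scene stay as the last step left them, time stands still between calls to the robot, and variables do not carry over. Pictures are saved under pics/ and viewed, at most 10 in all, crops included, and the job is handed in when it is done.

Besides the shell and the picture viewer there is one more tool, called after "Request:" as a command line: name --argument value ..., lists and objects as JSON in quotes. servo_tool: Moves the arm, as the interface text tells. Its arguments: {"type":"object","properties":{"steps":{"type":"array","items":{"type":"array"}}},"required":["steps"]}

```bash
mkdir -p pics; cat > h.py <<'E'
import numpy as np, cv2
from workcell import env
def grab(n):
    im=env.get_image(n); return im
def ray(im,u,v):
    f=192/np.tan(np.radians(im["vertical_fov"])/2)
    d=np.array([(u-im["cx"])/f,-(v-im["cy"])/f,-1.]); T=np.array(im["world_from_camera"])
    return T[:3,3],T[:3,:3]@d
def plane(im,u,v,z):
    o,d=ray(im,u,v); return o+d*(z-o[2])/d[2]
def proj(im,p):
    f=192/np.tan(np.radians(im["vertical_fov"])/2);T=np.array(im["world_from_camera"])
    c=T[:3,:3].T@(np.array(p)-T[:3,3]); return im["cx"]+f*c[0]/-c[2], im["cy"]+f*c[1]/c[2]
E
python3 - <<'E'
from h import *
ims=[grab(n) for n in("top","side","wrist")]
for im in ims: print({k:(np.round(v,3).tolist() if k!="frame" else 0) for k,v in im.items()})
for n,im in zip(("top","side","wrist"),ims): np.save(n+".npy",im,allow_pickle=True)
a=np.hstack([i["frame"] for i in ims[:2]])
cv2.imwrite("pics/top.png",cv2.resize(ims[0]["frame"][:,:,::-1],(768,576)))
cv2.imwrite("pics/side.png",cv2.resize(ims[1]["frame"][:,:,::-1],(768,576)))
print(env.get_state(),env.pinch_z)
E
```

```text
{'frame': 0, 'vertical_fov': 44.066, 'cx': 253.986, 'cy': 199.784, 'world_from_camera': [[-0.004, 0.998, -0.069, 0.41], [-1.0, -0.003, 0.01, 0.007], [0.01, 0.069, 0.998, 1.452], [0.0, 0.0, 0.0, 1.0]]}
{'frame': 0, 'vertical_fov': 49.675, 'cx': 251.843, 'cy': 191.175, 'world_from_camera': [[0.963, 0.184, -0.194, 0.308], [-0.268, 0.634, -0.725, -0.774], [-0.01, 0.751, 0.66, 0.8], [0.0, 0.0, 0.0, 1.0]]}
{'frame': 0, 'vertical_fov': 70.791, 'cx': 254.36, 'cy': 191.021, 'world_from_camera': [[0.228, -0.941, -0.251, 0.074], [0.974, 0.219, 0.062, 0.649], [-0.003, -0.259, 0.966, 0.384], [0.0, 0.0, 0.0, 1.0]]}
{'t': 0.15, 'joints': array([ 6.68025427e+01,  1.40744077e+01,  8.93065975e+01, -8.09656652e-04,
        7.67007251e+01, -9.97304536e+00]), 'dq': array([ 0.04739395, -0.09059563, -0.23592032, -0.01719766,  0.08523738,
        0.00401096]), 'effort': array([-4.71402382e-04, -4.16260600e+01, -3.14984035e+01,  6.85009221e-02,
        3.15872300e-02, -9.11575012e-05]), 'tcp_pos': array([0.14849591, 0.63235815, 0.20462559]), 'tool_rot': array([[-9.73482203e-01,  2.28762100e-01, -5.49245217e-04],
       [ 2.28762640e-01,  9.73481341e-01, -1.31655501e-03],
       [ 2.33502081e-04, -1.40728966e-03, -9.99998983e-01]]), 'contact_force': array([-0.28442824, -0.10731954,  0.1525608 ]), 'torque': array([-0.04377288,  0.01108154,  0.00766159]), 'grasp_force': 0.0, 'grip_width': 0.09413608251545388} 0.0188
```

View pics/top.png

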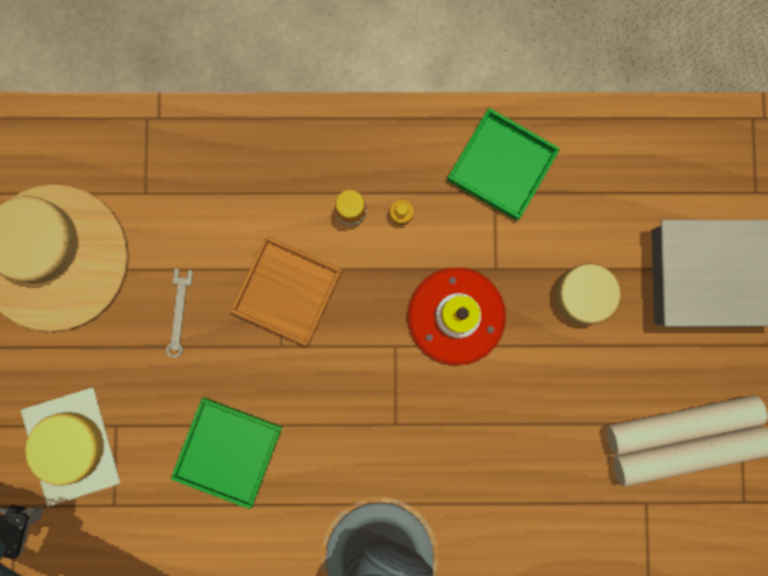

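View pics/side.png

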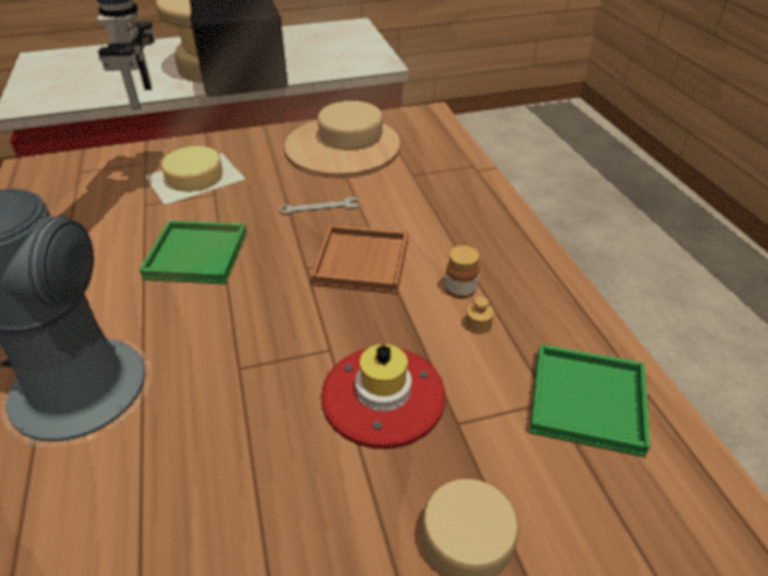

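Top view (2x-scaled 768 px): red base at (457,316), with the yellow cap and black knob at (461,313). The wooden tray is at (287,291). Look-alikes are the green trays at (502,164) and (227,452), the yellow cheese at (63,447), the jar at (350,205) and the weight at (401,212). The cap is the yellow piece with the black knob on the red base, and the tray is the wooden one.

```bash
python3 - <<'E'
from h import *
L=lambda n:np.load(n+".npy",allow_pickle=True).item()
for n,c in (("top",(305,210)),("side",(255,255))):
    im=L(n); hsv=cv2.cvtColor(im["frame"],cv2.COLOR_RGB2HSV)
    sub=np.zeros(hsv.shape[:2],np.uint8); cv2.circle(sub,c,60,255,-1)
    red=((hsv[...,0]<4)|(hsv[...,0]>176))&(hsv[...,1]>200)&(hsv[...,2]>90)&(sub>0)
    yel=(hsv[...,0]>22)&(hsv[...,0]<34)&(hsv[...,1]>170)&(hsv[...,2]>120)&(sub>0)
    s2=np.zeros_like(sub); cv2.circle(s2,(307,209) if n=="top" else (256,236),9,255,-1)
    blk=(hsv[...,2]<70)&(s2>0)
    for nm,m,z in(("red",red,.02),("yel",yel,.087),("blk",blk,.103)):
        cs,_=cv2.findContours(m.astype(np.uint8),0,1); k=max(cs,key=cv2.contourArea)
        h=cv2.convexHull(k)
        P=np.array([plane(im,u,v,z)[:2] for u,v in h[:,0]]); 
        (cx,cy),r=cv2.minEnclosingCircle(P.astype(np.float32)); print(n,nm,cx,cy,r,cv2.minEnclosingCircle(k)[0])
t=L("top")
for nm,pts in (("top",[(269,237),(341,268),(306,345),(232,313)]),("side",[(330,229),(408,233),(395,290),(313,285)])):
    im=L(nm); P=np.array([plane(im,u/1.5,v/1.5,.028)[:2] for u,v in pts]); print(nm,P.round(3).tolist(),P.mean(0))
f=t["frame"][170:250,130:360][:,:,::-1]
cv2.imwrite("pics/crop.png",cv2.resize(f,None,fx=3.4,fy=3.4,interpolation=2))
E
```

```text
Traceback (most recent call last):
ValueError: max() iterable argument is empty
```

```bash
cat > m.py <<'E'
from h import *
L=lambda n:np.load(n+".npy",allow_pickle=True).item()
for n,c in (("top",(305,210)),("side",(255,260))):
    im=L(n); hsv=cv2.cvtColor(im["frame"],cv2.COLOR_RGB2HSV)
    sub=np.zeros(hsv.shape[:2],np.uint8); cv2.circle(sub,c,60,255,-1)
    red=((hsv[...,0]<4)|(hsv[...,0]>176))&(hsv[...,1]>200)&(hsv[...,2]>90)&(sub>0)
    yel=(hsv[...,0]>22)&(hsv[...,0]<34)&(hsv[...,1]>150)&(hsv[...,2]>100)&(sub>0)
    s2=np.zeros_like(sub); cv2.circle(s2,(307,209) if n=="top" else (256,236),9,255,-1)
    blk=(hsv[...,2]<90)&(s2>0)
    for nm,m,z in(("red",red,.02),("yel",yel,.087),("blk",blk,.103)):
        cs,_=cv2.findContours(m.astype(np.uint8),0,1)
        if not cs: print(n,nm,"none");continue
        k=max(cs,key=cv2.contourArea)
        h=cv2.convexHull(k)
        P=np.array([plane(im,u,v,z)[:2] for u,v in h[:,0]]); 
        (cx,cy),r=cv2.minEnclosingCircle(P.astype(np.float32)); print(n,nm,cx,cy,r,cv2.minEnclosingCircle(k)[0])
t=L("top")
for nm,pts in (("top",[(269,237),(341,268),(306,345),(232,313)]),("side",[(330,229),(408,233),(395,290),(313,285)])):
    im=L(nm); P=np.array([plane(im,u/1.5,v/1.5,.028)[:2] for u,v in pts]); print(nm,P.round(3).tolist(),P.mean(0))
f=t["frame"][170:250,130:360][:,:,::-1]
cv2.imwrite("pics/crop.png",cv2.resize(f,None,fx=3.4,fy=3.4,interpolation=2))
E
python3 m.py
```

```text
top red none
top yel 0.47695741057395935 -0.15930896997451782 0.037218935787677765 (307.0, 209.0)
top blk 0.4774104058742523 -0.15922413766384125 0.010635782033205032 (307.6515197753906, 208.56060791015625)
side red 0.45479339361190796 -0.259007066488266 0.004521515220403671 (257.0, 296.0)
side yel 0.4745570421218872 -0.17416487634181976 0.031915947794914246 (255.0, 246.0)
side blk 0.4791657030582428 -0.15880827605724335 0.01849990151822567 (255.0, 236.0416717529297)
top [[0.635, 0.218], [0.572, 0.073], [0.418, 0.143], [0.482, 0.291]] [0.52692464 0.18128318]
side [[0.488, 0.279], [0.641, 0.219], [0.564, 0.056], [0.419, 0.113]] [0.52810926 0.16659603]
```

View pics/crop.png

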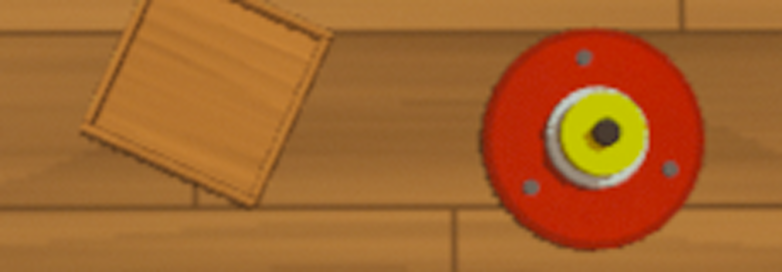

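The crop confirms it: yellow cap with black knob at top px (307,209), giving about (0.477, -0.159). The wooden tray is at about (0.527, 0.18). Moving towards the cap.

Request:
servo_tool --steps '[[[-2.93,-2.58,0],[0,0,0],1],[[-2.93,-2.58,0],[0,0,0],1],[[-2.93,-2.58,0],[0,0,0],1],[[-2.93,-2.58,0],[0,0,0],1],[[-2.93,-2.58,0],[0,0,0],1],[[-2.93,-2.58,0],[0,0,0],1],[[-2.93,-2.58,0],[0,0,0],1],[[-2.93,-2.58,0],[0,0,0],1],[[-2.93,-2.58,0],[0,0,0],1],[[-2.93,-2.58,0],[0,0,0],1],[[-2.93,-2.58,0],[0,0,0],1],[[-2.93,-2.58,0],[0,0,0],1]]'

```text
t: 1.15
tcp_pos: [0.4207, 0.2492, 0.2054]
tool_rot: [[-0.973, 0.229, 0.0], [0.229, 0.973, 0.0], [-0.0, 0.0, -1.0]]
contact_force: [0.1, -0.5, -0.5]
grip_width: 0.0943
grasp_force: 0.0
```

```bash
python3 - <<'E'
from h import *
im=grab("wrist"); np.save("w1.npy",im,allow_pickle=True)
cv2.imwrite("pics/w1.png",im["frame"][:,:,::-1]); print(proj(im,(.527,.18,.028)))
E
```

```text
(np.float64(225.76764187455302), np.float64(256.81201494719147))
```

Request:
servo_tool --steps '[[[-1.35,-3.49,0],[0,0,0],1],[[-1.35,-3.49,0],[0,0,0],1],[[-1.35,-3.49,0],[0,0,0],1],[[-1.35,-3.49,0],[0,0,0],1],[[-1.35,-3.49,0],[0,0,0],1],[[-1.35,-3.49,0],[0,0,0],1],[[-1.35,-3.49,0],[0,0,0],1],[[-1.35,-3.49,0],[0,0,0],1],[[-1.35,-3.49,0],[0,0,0],1],[[-1.35,-3.49,0],[0,0,0],1],[[-1.35,-3.49,0],[0,0,0],1],[[0,0,0],[0,0,0],1]]'

```text
t: 2.2
tcp_pos: [0.4772, -0.1617, 0.2055]
tool_rot: [[-0.972, 0.234, 0.0], [0.234, 0.972, -0.002], [-0.001, -0.002, -1.0]]
contact_force: [-0.5, 0.2, -0.1]
grip_width: 0.0939
grasp_force: 0.0
```

```bash
python3 - <<'E'
from h import *
im=grab("wrist"); np.save("w2.npy",im,allow_pickle=True)
a=np.hstack([np.load("w1.npy",allow_pickle=True).item()["frame"],im["frame"]])[:,:,::-1]
cv2.imwrite("pics/w2.png",cv2.resize(a,(800,300))); print(proj(im,(.477,-.159,.113)),env.get_state()["tcp_pos"])
E
```

```text
(np.float64(258.1701729521387), np.float64(193.2463661865581)) [ 0.47685101 -0.15913317  0.2052265 ]
```

View pics/w2.png

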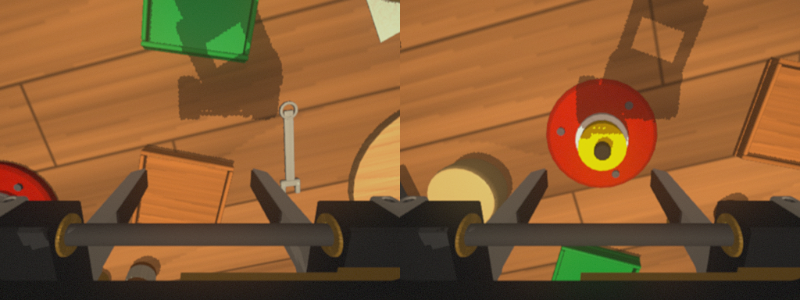

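The wrist view shows the knob at about (259,192), against a predicted (258,193), so the cap is confirmed. Descending to grip the knob.

Request:
servo_tool --steps '[[[0,0,2.4],[0,0,0],1],[[0,0,2.4],[0,0,0],0.4],[[0,0,2.4],[0,0,0],0.0],[[0,0,2.0],[0,0,0],0],[[0,0,1.4],[0,0,0],0],[[0,0,0.8],[0,0,0],0],[[0,0,0],[0,0,0],-0.3],[[0,0,0],[0,0,0],-1],[[0,0,0],[0,0,0],-1],[[0,0,0],[0,0,0],-1],[[0,0,0],[0,0,0],-1],[[0,0,0],[0,0,0],-1]]'

```text
t: 3.25
tcp_pos: [0.4773, -0.157, 0.0922]
tool_rot: [[-0.973, 0.229, 0.001], [0.229, 0.973, -0.001], [-0.001, -0.001, -1.0]]
contact_force: [0.2, -1.9, 1.3]
grip_width: 0.0238
grasp_force: 0.8
```

Request:
servo_tool --steps '[[[0,0,0],[0,0,0],-1],[[0,0,0],[0,0,0],-1],[[0,0,0],[0,0,0],-1],[[0,0,0],[0,0,0],-1]]'

```text
t: 3.58
tcp_pos: [0.4773, -0.157, 0.0922]
tool_rot: [[-0.973, 0.229, 0.001], [0.229, 0.973, -0.001], [-0.001, -0.0, -1.0]]
contact_force: [-0.4, 0.4, 6.2]
grip_width: 0.0233
grasp_force: 30.0
```

Request:
servo_tool --steps '[[[0,0,-0.4],[0,0,0],-1],[[0,0,-0.8],[0,0,0],-1],[[0,0,-1.2],[0,0,0],-1],[[0,0,-1.6],[0,0,0],-1],[[0,0,-1.8],[0,0,0],-1],[[0,0,-2.0],[0,0,0],-1],[[0,0,-1.5],[0,0,0],-1],[[0,0,-1],[0,0,0],-1],[[0,0,-0.5],[0,0,0],-1],[[0,0,0],[0,0,0],-1]]'

```text
t: 4.42
tcp_pos: [0.4774, -0.157, 0.2008]
tool_rot: [[-0.973, 0.229, 0.002], [0.229, 0.973, -0.001], [-0.002, -0.001, -1.0]]
contact_force: [-0.2, 0.9, -0.6]
grip_width: 0.0232
grasp_force: 30.0
```

```bash
python3 - <<'E'
from h import *
im=grab("wrist"); s=grab("side"); np.save("w3.npy",im,allow_pickle=True); np.save("s3.npy",s,allow_pickle=True)
a=np.hstack([im["frame"],s["frame"]])[:,:,::-1]
cv2.imwrite("pics/w3.png",cv2.resize(a,(800,300))); print(env.get_state()["tcp_pos"],env.get_state()["contact_force"])
# tray corners from w1
w=np.load("w1.npy",allow_pickle=True).item()
s=2*.64
for u,v in((142,150),(232,162)): print(plane(w,u*s,v*s,.028))
E
```

```text
[ 0.4764817  -0.1564806   0.19877275] [-0.49105132 -0.84081588 -0.94178404]
[0.41807345 0.14627989 0.028     ]
[0.47576764 0.2958828  0.028     ]
```

View pics/w3.png

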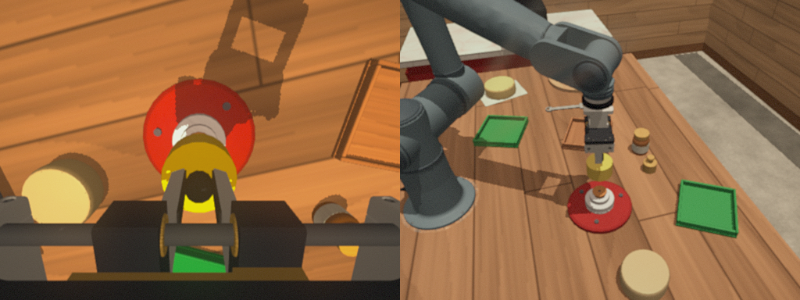

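Cap is lifted with the grip at 30 N, and the bronze bushing shows in the hub. Carrying the cap to the tray.

Request:
servo_tool --steps '[[[0.24,1.5,0],[0,0,0],-1],[[0.24,2.5,0],[0,0,0],-1],[[0.24,3.4,0],[0,0,0],-1],[[0.24,3.4,0],[0,0,0],-1],[[0.24,3.4,0],[0,0,0],-1],[[0.24,3.4,0],[0,0,0],-1],[[0.24,3.4,0],[0,0,0],-1],[[0.24,3.4,0],[0,0,0],-1],[[0.24,3.4,0],[0,0,0],-1],[[0.24,3.0,0],[0,0,0],-1],[[0.24,2.2,0],[0,0,0],-1],[[0.24,1.04,0],[0,0,0],-1]]'

```text
t: 5.52
tcp_pos: [0.5259, 0.1835, 0.1979]
tool_rot: [[-0.974, 0.226, -0.003], [0.226, 0.974, 0.0], [0.003, -0.0, -1.0]]
contact_force: [1.0, 1.1, -1.0]
grip_width: 0.0234
grasp_force: 30.0
```

Request:
servo_tool --steps '[[[0,0,0],[0,0,0],-1],[[0,0,1.2],[0,0,0],-1],[[0,0,2.0],[0,0,0],-1],[[0,0,2.2],[0,0,0],-1],[[0,0,2.2],[0,0,0],-1],[[0,0,2.0],[0,0,0],-1],[[0,0,1.6],[0,0,0],-1],[[0,0,1.2],[0,0,0],-1],[[0,0,0.6],[0,0,0],-1],[[0,0,0.4],[0,0,0],-1],[[0,0,0],[0,0,0],-1]]'

```text
t: 6.43
tcp_pos: [0.5265, 0.1806, 0.0649]
tool_rot: [[-0.973, 0.229, -0.001], [0.229, 0.973, -0.0], [0.001, -0.0, -1.0]]
contact_force: [0.4, -0.9, -0.7]
grip_width: 0.0232
grasp_force: 30.0
```

Request:
servo_tool --steps '[[[0,0,0.3],[0,0,0],-1],[[0,0,0.3],[0,0,0],-1],[[0,0,0.15],[0,0,0],-1],[[0,0,0.1],[0,0,0],-1],[[0,0,0],[0,0,0],-1],[[0,0,0],[0,0,0],-1]]'

```text
t: 6.93
tcp_pos: [0.5268, 0.1813, 0.0571]
tool_rot: [[-0.974, 0.229, 0.0], [0.229, 0.974, 0.0], [-0.0, 0.0, -1.0]]
contact_force: [0.0, -0.3, -1.3]
grip_width: 0.0233
grasp_force: 30.0
```

Request:
servo_tool --steps '[[[0,0,0.05],[0,0,0],-1],[[0,0,0.05],[0,0,0],-1],[[0,0,0],[0,0,0],-1],[[0,0,0],[0,0,0],-1]]'

```text
t: 7.27
tcp_pos: [0.5267, 0.1812, 0.056]
tool_rot: [[-0.973, 0.229, -0.0], [0.229, 0.973, -0.0], [0.0, -0.0, -1.0]]
contact_force: [-1.2, 0.2, 0.6]
grip_width: 0.0234
grasp_force: 30.0
```

Request:
servo_tool --steps '[[[0,0,0.05],[0,0,0],-1],[[0,0,0.05],[0,0,0],-1],[[0,0,0],[0,0,0],-1],[[0,0,0],[0,0,0],-1]]'

```text
t: 7.6
tcp_pos: [0.5268, 0.1813, 0.0552]
tool_rot: [[-0.973, 0.229, 0.0], [0.229, 0.973, -0.0], [-0.0, 0.0, -1.0]]
contact_force: [-1.2, 0.6, 2.5]
grip_width: 0.0235
grasp_force: 30.0
```

In contact with the floor (2.5 N). Releasing and rising.

Request:
servo_tool --steps '[[[0,0,0],[0,0,0],-0.4],[[0,0,0],[0,0,0],-0.2],[[0,0,0],[0,0,0],0.1],[[0,0,0],[0,0,0],0.1],[[0,0,0],[0,0,0],0.1],[[0,0,0],[0,0,0],0.1],[[0,0,-1],[0,0,0],0.1],[[0,0,-2],[0,0,0],0.1],[[0,0,-3],[0,0,0],0.1],[[0,0,-3.5],[0,0,0],-1],[[0,0,-3.5],[0,0,0],-1],[[0,0,-1.5],[0,0,0],-1]]'

```text
t: 8.6
tcp_pos: [0.5291, 0.1816, 0.2063]
tool_rot: [[-0.973, 0.229, 0.008], [0.229, 0.974, 0.001], [-0.008, 0.003, -1.0]]
contact_force: [0.9, 0.1, 0.3]
grip_width: 0.0349
grasp_force: 0.0
```

Request:
servo_tool --steps '[[[-0.24,-2,0],[0,0,0],-1],[[-0.24,-3.3,0],[0,0,0],-1],[[-0.24,-3.4,0],[0,0,0],-1],[[-0.24,-3.4,0],[0,0,0],-1],[[-0.24,-3.4,0],[0,0,0],-1],[[-0.24,-3.4,0],[0,0,0],-1],[[0,-3.4,0],[0,0,0],-1],[[0,-2,0],[0,0,0],-1],[[0,-1,0],[0,0,0],-1],[[0,0,0],[0,0,0],-1]]'

```text
t: 9.43
tcp_pos: [0.4828, -0.0698, 0.2006]
tool_rot: [[-0.973, 0.231, 0.001], [0.231, 0.973, -0.0], [-0.001, -0.0, -1.0]]
contact_force: [0.2, -0.1, -0.3]
grip_width: 0.0004
grasp_force: 0.0
```

```bash
python3 - <<'E'
from h import *
im=grab("wrist"); s=grab("side"); t=grab("top")
for n,i in(("w4",im),("s4",s),("t4",t)): np.save(n+".npy",i,allow_pickle=True)
print(env.get_state()["tcp_pos"],proj(s,(.477,-.159,.07)),proj(im,(.477,-.159,.075)),proj(s,(.477,-.159,.06)),proj(t,(.477,-.159,.075)))
a=cv2.resize(im["frame"],(400,300)); cr=s["frame"][140:320,180:330]; b=cv2.resize(cr,(400,480)); 
c=np.zeros((600,800,3),np.uint8); c[:300,:400]=a; c[:480,400:]=b; c[300:,:400]=cv2.resize(t["frame"],(400,300))
cv2.imwrite("pics/w4.png",c[:,:,::-1])
E
```

```text
[ 0.48308997 -0.0674512   0.2001874 ] (np.float64(254.22765988914023), np.float64(245.8669297834246)) (np.float64(180.73832346729233), np.float64(198.59163616379595)) (np.float64(254.25594316693707), np.float64(248.71303743536035)) (np.float64(306.4073173405294), np.float64(209.17456066376965))
```

View pics/w4.png

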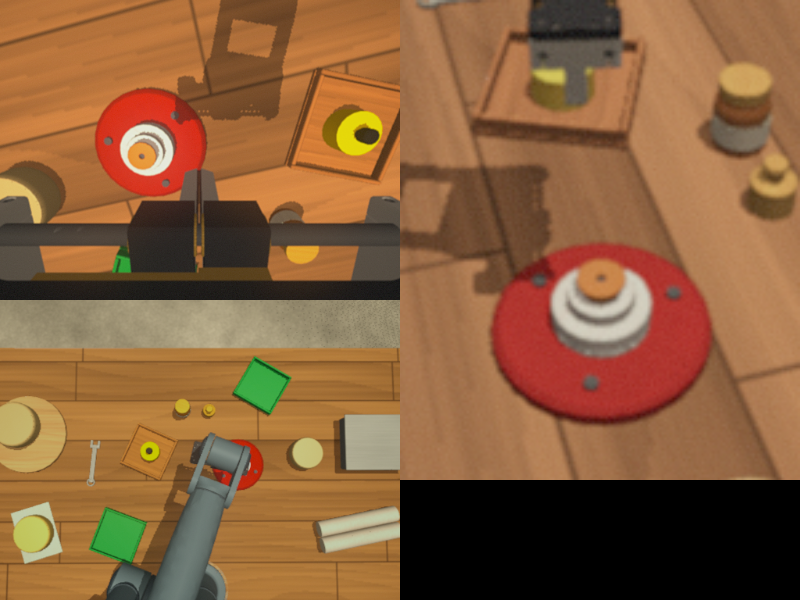

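The cap stands knob-up in the tray: wrist (360,132), top (149,451). The bronze flange is exposed at wrist (142,156) and side (600,280) in the collage. Measuring it from both views.

```bash
python3 - <<'E'
from h import *
R=[]
for n,c in(("w4",(182,200)),("s4",(255,244))):
    im=np.load(n+".npy",allow_pickle=True).item(); hsv=cv2.cvtColor(im["frame"],cv2.COLOR_RGB2HSV)
    s=np.zeros((384,512),np.uint8); cv2.circle(s,c,24 if n=="w4" else 16,255,-1)
    m=((hsv[...,0]>6)&(hsv[...,0]<20)&(hsv[...,1]>110)&(hsv[...,2]>60)&(s>0)).astype(np.uint8)
    cs,_=cv2.findContours(m,0,1); k=max(cs,key=cv2.contourArea); e=cv2.fitEllipse(cv2.convexHull(k)); print(n,e)
    R.append((im,e[0]))
    for z in(.074,.076,.078): print(plane(im,*e[0],z).round(4))
(o1,d1),(o2,d2)=[ray(i,*p) for i,p in R]
A=np.stack([d1,-d2],1); s=np.linalg.lstsq(A,o2-o1,rcond=None)[0]; print(o1+d1*s[0],o2+d2*s[1])
E
```

```text
w4 ((181.29676818847656, 198.94175720214844), (34.366851806640625, 36.56034851074219), 114.06429290771484)
[ 0.4778 -0.1588  0.074 ]
[ 0.4773 -0.1581  0.076 ]
[ 0.4769 -0.1575  0.078 ]
s4 ((254.79306030273438, 244.2360076904297), (16.206960678100586, 17.774425506591797), 82.39048767089844)
[ 0.4787 -0.158   0.074 ]
[ 0.4782 -0.1597  0.076 ]
[ 0.4777 -0.1614  0.078 ]
[ 0.47765462 -0.15862428  0.07460336] [ 0.47849479 -0.15862954  0.07479615]
```

Request:
servo_tool --steps '[[[-0.4,-2,0],[0,0,0],-1],[[-0.4,-3,0],[0,0,0],-1],[[-0.4,-2.5,0],[0,0,0],-1],[[-0.35,-1.4,0],[0,0,0],-1],[[0,0,2],[0,0,0],-1],[[0,0,2.5],[0,0,0],-1],[[0,0,2.5],[0,0,0],-1],[[0,0,2],[0,0,0],-1],[[0,0,1],[0,0,0],-1],[[0,0,0.5],[0,0,0],-1],[[0,0,0],[0,0,0],-1],[[0,0,0],[0,0,0],-1]]'

```text
t: 10.58
tcp_pos: [0.4785, -0.1585, 0.0959]
tool_rot: [[-0.974, 0.228, 0.001], [0.228, 0.974, -0.001], [-0.001, -0.0, -1.0]]
contact_force: [-0.7, -0.7, -0.1]
grip_width: 0.0004
grasp_force: 0.0
```

Request:
servo_tool --steps '[[[0,0,0],[0,0,0],-1]]'

```text
t: 10.67
tcp_pos: [0.4787, -0.1589, 0.0964]
tool_rot: [[-0.974, 0.228, 0.002], [0.228, 0.974, -0.001], [-0.003, -0.001, -1.0]]
contact_force: [-0.6, -0.7, 0.5]
grip_width: 0.0005
grasp_force: 0.0
```

Request:
servo_tool --steps '[[[0.05,0,0.7],[0,0,0],-1],[[0,0,0.6],[0,0,0],-1],[[0,0,0.3],[0,0,0],-1],[[0,0,0.15],[0,0,0],-1],[[0,0,0.15],[0,0,0],-1],[[0,0,0.15],[0,0,0],-1],[[0,0,0.1],[0,0,0],-1],[[0,0,0],[0,0,0],-1],[[0,0,0],[0,0,0],-1]]'

```text
t: 11.42
tcp_pos: [0.4776, -0.1589, 0.0752]
tool_rot: [[-0.974, 0.229, 0.0], [0.229, 0.974, -0.001], [-0.0, -0.001, -1.0]]
contact_force: [-4.6, 2.2, 11.0]
grip_width: 0.0008
grasp_force: 5.3
```

Request:
servo_tool --steps '[[[0,0,0.1],[0,0,0],-1],[[0,0,0.1],[0,0,0],-1],[[0,0,0.1],[0,0,0],-1],[[0,0,0.1],[0,0,0],-1],[[0,0,0],[0,0,0],-1]]'

```text
t: 11.83
tcp_pos: [0.4776, -0.1589, 0.0716]
tool_rot: [[-0.974, 0.228, -0.0], [0.228, 0.974, -0.0], [0.0, -0.001, -1.0]]
contact_force: [-5.4, 2.8, 12.9]
grip_width: 0.0002
grasp_force: 7.1
```

Request:
servo_tool --steps '[[[0,0,0.1],[0,0,0],-1],[[0,0,0.1],[0,0,0],-1],[[0,0,0.1],[0,0,0],-1],[[0,0,0.1],[0,0,0],-1],[[0,0,0.1],[0,0,0],-1],[[0,0,0],[0,0,0],-1]]'

```text
t: 12.33
tcp_pos: [0.4775, -0.1588, 0.0666]
tool_rot: [[-0.974, 0.228, -0.0], [0.228, 0.974, -0.0], [0.0, -0.0, -1.0]]
contact_force: [-4.8, 2.8, 14.3]
grip_width: 0.0003
grasp_force: 7.2
```

Request:
servo_tool --steps '[[[0,0,0.1],[0,0,0],-1],[[0,0,0.05],[0,0,0],-1],[[0,0,0],[0,0,0],-1]]'

```text
t: 12.58
tcp_pos: [0.4775, -0.1587, 0.0651]
tool_rot: [[-0.974, 0.228, -0.001], [0.228, 0.974, -0.0], [0.001, -0.0, -1.0]]
contact_force: [-6.1, 2.4, 15.6]
grip_width: 0.0005
grasp_force: 7.6
```

Request:
servo_tool --steps '[[[0,0,0.05],[0,0,0],-1],[[0,0,0],[0,0,0],-1]]'

```text
t: 12.75
tcp_pos: [0.4775, -0.1588, 0.0651]
tool_rot: [[-0.974, 0.228, -0.001], [0.228, 0.974, -0.0], [0.001, -0.0, -1.0]]
contact_force: [-7.1, 3.9, 18.8]
grip_width: 0.0004
grasp_force: 9.2
```

Request:
servo_tool --steps '[[[0,0,0.05],[0,0,0],-1],[[0,0,0],[0,0,0],-1]]'

```text
t: 12.92
tcp_pos: [0.4776, -0.1588, 0.065]
tool_rot: [[-0.974, 0.228, -0.001], [0.228, 0.974, 0.0], [0.001, -0.0, -1.0]]
contact_force: [-8.5, 4.8, 21.5]
grip_width: 0.0006
grasp_force: 10.9
```

Position has stopped at 0.065 m with force still climbing, so it looks home. A slightly firmer seating push, then retreat and look.

Request:
servo_tool --steps '[[[0,0,0.1],[0,0,0],-1],[[0,0,0.1],[0,0,0],-1],[[0,0,0],[0,0,0],-1]]'

```text
t: 13.17
tcp_pos: [0.4777, -0.1588, 0.0648]
tool_rot: [[-0.974, 0.228, -0.002], [0.228, 0.974, 0.001], [0.002, -0.0, -1.0]]
contact_force: [-14.4, 7.7, 35.7]
grip_width: 0.0003
grasp_force: 17.8
```

Request:
servo_tool --steps '[[[0,0,-0.3],[0,0,0],-1],[[0,0,-0.5],[0,0,0],-1],[[0,0,-2],[0,0,0],-1],[[0,0,-3.5],[0,0,0],-1],[[0,0,-3.5],[0,0,0],-1],[[0,0,-3],[0,0,0],-1],[[0,3,0],[0,0,0],-1],[[0,3,0],[0,0,0],-1],[[0,3,0],[0,0,0],-1],[[0,0,0],[0,0,0],-1]]'

```text
t: 14.0
tcp_pos: [0.4981, -0.0673, 0.188]
tool_rot: [[-0.974, 0.225, 0.0], [0.225, 0.974, 0.001], [-0.0, 0.001, -1.0]]
contact_force: [-0.6, -0.8, -0.5]
grip_width: 0.0007
grasp_force: 0.0
```

```bash
python3 - <<'E'
from h import *
im=grab("wrist"); s=grab("side")
a=cv2.resize(im["frame"][100:300,60:512],(400,177)); 
c=np.zeros((480,800,3),np.uint8); c[:177,:400]=a; c[:,400:]=cv2.resize(s["frame"][140:320,180:330],(400,480),interpolation=2); c[180:480,:400]=cv2.resize(im["frame"][140:260,120:280],(400,300),interpolation=2)
cv2.imwrite("pics/w5.png",c[:,:,::-1]); print(env.get_state()["tcp_pos"])
E
```

```text
[ 0.49766205 -0.07023798  0.18774689]
```

View pics/w5.png

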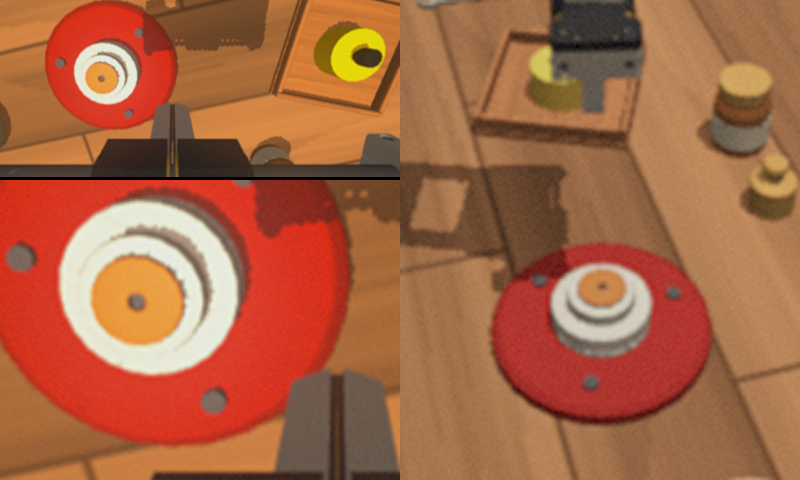

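The bushing's flange, at (602,287) in the side crop, sits flush and centred on the spigot. The cap stands knob-up in the wooden tray, and the bystanders are undisturbed.

```bash
python3 -c "
from workcell import env
print(env.sign_off())"
```

```text
the job is handed in; nothing more can be done
None
```

The yellow cap stands knob-up on the wooden tray's floor, the bushing is pressed home with its top at 65 mm, and the job was handed in at about 14 s; the sign-off returned no verdict.

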